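Tip the bench stone out of its holder and lay it on the sharpening board

ROBOT

A 6-joint arm with a two-finger parallel gripper is mounted at the origin on the work surface. World frame = base frame: x ahead of the robot, y to its left, z up, the work surface at z = 0. Lengths are in mm, angles in rad, forces in N, time in s.
With the tool pointing down it reaches from about 250 to 725 mm from the base axis. Payload 9.7 kg.
Tool frame: the origin (TCP) lies at the very end of the fingers, on their centre line; the grasp point (between the pads) lies 19 mm behind it; z points along the fingers, y is the line along which they close (so a half turn about z gives the same grasp; the last joint's range is limited). The gripper opens to 85 mm and grips with 20 to 120 N. Pads are 22 mm wide; open, the fingers measure 114 mm over their backs; the gripper's body (76 mm by 85 mm) begins 54 mm behind the grasp point. The pads swing forward as they close: fully open they stand 13 mm farther back than shut.
Start: joints at [1.245, 0.087, 0.176, 1.66, 0, 1.571], TCP at [176.034, 521.065, 231.284] pointing down, gripper open.
Joint ranges: [-3.13, 3.13], [-0.85, 1.81], [-1.15, 1.24], [-2.2, 2.28], [-1.44, 1.52], [-3.14, 3.14]. Speed limits (rad/s): [2.22, 2.22, 2.57, 3.14, 3.14, 3.14].

INTERFACE

Orientations are given as a 3x3 rotation matrix whose columns are the frame's x, y, z axes.
In Python, from workcell import bot, optics, job gives the robot as it stands.
- The arm moves only by the tool apply_moves, never from a script. Its argument "targets" is a list of rows, each an object with "xyz": the shift along the world's x, y, z in m, a list of three; "angular": the turn, a rotation vector about the world's x, y, z in degrees, a list of three. In form: [{"xyz": [dx, dy, dz], "angular": [ax, ay, az]}, ...]. A call has 1 to 8 rows; each row shifts and turns the commanded pose from where the row before left it; what a row does not reach is not made up. A row lasts 1/10 s, in which the tool goes at most 50 mm and 8.59 degrees, less where a joint would pass 70% of its speed; a pose out of reach is approached as far as the arm can. A call is refused whole if a number of a shift passes 0.05 or a number of a turn 8.59, either way. A call with a gripper value outside its range is refused whole. "jaw" is the opening in per cent of the stroke, from 0 (shut) to 100 (fully open), set as the call begins (left out, the last holds). The fingers move at their own pace and stop on an object; "newtons" is the grip in N (left out, the last holds). Time passes only in rows, so rows that do not move let the fingers close. It gives the time, the measured TCP pose, the force, the opening and the grip force at its end, in the units of the state.
- bot.get_state(): the state, without advancing time (a new reading comes with each control period).
- optics.capture(name): name is "scene" or "top" or "wrist"; returns the picture (480x640x3 uint8, blue, green, red); there is no depth.
- optics.camera_params(name): a dict with "mtx" (3x3 intrinsics, pixels), "rvec" (rotation vector, rad) and "tvec" (3), from world to camera coordinates, as OpenCV has them. Camera axes: x right, y down, z forward; pixel columns grow to the right and rows downward; lengths in mm; the calibration is good to about 2 mm. A picture is of the moment at which its call begins: read the wrist's pose just before it. camera_params takes no time and is no camera call; for the wrist camera it gives the pose at the moment of the call.
- job.sign_off(): hands the job in; it is judged then, once.
The state is a dict: "time": time; "joint_pos": joint angles; "qd": joint speeds; "effort": joint torques, N m; "tool_pos": TCP position; "tcp_rot": TCP orientation; "force": force on the tool from outside, world axes, zero at the start; "moment": the same for the moment, N m; "width": finger opening in mm; "finger_force": force on a finger pad.
Only numpy, scipy, OpenCV 4.12 (cv2) and the standard library are available. Lean on these libraries where they do the work, as an engineer would, in place of code of your own. Each camera call takes 0.05 s, during which the arm holds its last target. There are 200 camera calls.

TASK

Get the square-ended sharpening stone ready for use: press down on its end at the open side of its holder so that the other end tips up, take hold of the raised end, and lay the stone gently, flat and centred, lengthwise on the rubber-topped sharpening board, then let go. Leave the round-ended stone undisturbed in its own holder, and do not drop the square-ended one.

Things in the scene. Friction and masses are not known exactly. Their poses are not given: they have to be found in the camera images.
- stone: Grey square-ended sharpening stone, 120 (x) x 50 (y) x 20 (z) mm, 260 g; origin at its very centre. Starts level in the slot of a fixed wooden holder, flush with the 13 mm side walls and far end wall (tops 46 mm above the bench; slot 54 mm wide). Its -x end, on the robot's side, is at the holder's open end (no end wall): press straight down on top there, within 20 mm of the end.
- tipper (a joint): Tilt (rad) of the cradle under the square-ended stone: 0 level, 0.4 full. Pivot: 15 mm from the stone's centre towards its -x end, 12 mm below the centre. Stiff: 3 to 7 N on the stone's end tips it; it stays where left. The pressed end sinks between the walls; the +x end rises, at full tilt by 30 mm, the last 25 mm of its long sides then clear of the walls. Grip there, across the width.
- board_center (a point): Centre of the top face of the sharpening board: a fixed plywood board 180 (x) x 90 (y) mm with a black rubber top 160 x 76 mm, 12 mm above the bench. x lies along its length, z up; the stone may lie either way round.
- round_stone: The other stone, to be left alone: same grey material, 120 x 50 x 20 mm, but both ends are half circles; origin at its very centre. It lies flush in a second holder of the same make. The two holders and the board stand side by side in any order, lengths roughly pointing away from the robot.
Mind the look-alikes: they are no part of the job. What is shaped like the stone but blue or pink is not meant.

How it is judged:
By the outcome, as a careful person would: the job done as asked, in the order asked, and still so for the second after the job is handed in, with the robot touching nothing.
It also fails if it takes over 48 s, if anything falls off the work surface, if the arm or the gripper's body presses on something with over 40 N, if the wrist force passes 120 N, or if a joint passes its speed limit or range.

## Working session

There is one attempt and no reset: what is moved stays moved. The work goes in short steps, Python scripts to look and compute and a tool call to move; the robot and the scene stay as the last step left them, time stands still between calls to the robot, and variables do not carry over. Pictures are saved under pics/ and viewed, at most 10 in all, crops included, and the job is handed in when it is done.

Besides the shell and the picture viewer there is one more tool, called after "Request:" by a JSON object that holds its "api" and its "payload", one argument or row to a line. apply_moves: Moves the arm, as the interface text tells. Its arguments: {"type":"object","properties":{"targets":{"type":"array"},"jaw":{"type":"number"},"newtons":{"type":"number"}},"required":["targets"]}

```bash
mkdir -p pics; python3 - <<'E'
from workcell import bot, optics, job
import cv2
for n in("top","scene"):
    cv2.imwrite(f"pics/{n}0.png",optics.capture(n))
    p=optics.camera_params(n);print(n,p)
s=bot.get_state();print(s)
E
```

```text
top {'mtx': array([[488.98260287,   0.        , 323.64066857],
       [  0.        , 488.98260287, 239.82668034],
       [  0.        ,   0.        ,   1.        ]]), 'rvec': array([ 2.17061826, -2.18842624,  0.15097866]), 'tvec': array([  45.17744997,  509.76294895, 1034.72851419])}
scene {'mtx': array([[504.15602636,   0.        , 320.02066607],
       [  0.        , 504.15602636, 232.52509825],
       [  0.        ,   0.        ,   1.        ]]), 'rvec': array([ 0.94099191,  2.29836828, -1.26979818]), 'tvec': array([ 316.48879186, -160.45316641, 1431.97940982])}
{'time': 0.1, 'joint_pos': array([1.24499462e+00, 8.73816128e-02, 1.75206637e-01, 1.65980227e+00,
       3.23228701e-05, 1.57082584e+00]), 'qd': array([-7.37333094e-05, -2.27870449e-03,  1.56412314e-03,  7.84560909e-04,
        1.58017267e-04,  7.80143241e-04]), 'effort': array([ 5.08369317e-05, -5.21560192e+01,  4.65652442e+01,  1.59173476e-02,
       -1.70569854e-05, -4.25107928e-06]), 'tool_pos': array([175.96150143, 520.87037474, 230.66340998]), 'tcp_rot': array([[-9.47384972e-01,  3.20096155e-01, -4.08598201e-04],
       [ 3.20096414e-01,  9.47384324e-01, -1.10845296e-03],
       [ 3.22879987e-05, -1.18092250e-03, -9.99999302e-01]]), 'force': array([ 0.16653379,  0.32730984, -0.84712095]), 'moment': array([ 0.02410755,  0.0468613 , -0.04861784]), 'finger_force': 0.0, 'width': 85.48510008135617}
```

View pics/top0.png

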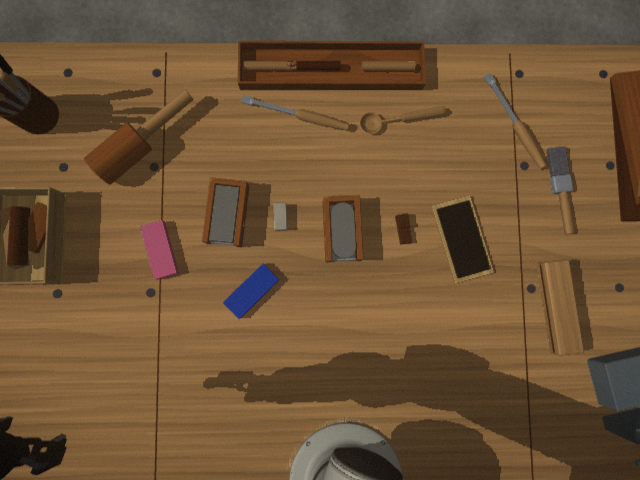

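View pics/scene0.png

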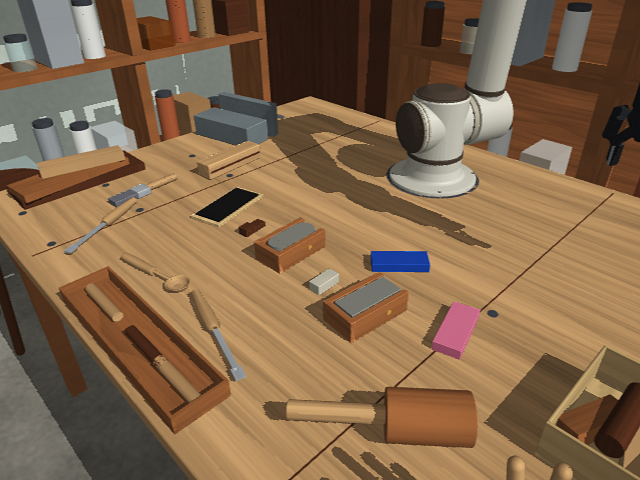

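The top view shows these candidates:
- **Square-ended grey stone:** in its holder at (224,213), open end towards the robot (bottom). This is my choice.
- **Round-ended stone:** at (343,230), to be left alone.
- **Look-alikes:** blue block (252,291), pink block (158,249) and a small grey block (280,217).
- **Board:** black top at (463,239).

The crop below checks the choice and measures it.

```bash
cat > h.py <<'E'
from workcell import bot, optics, job
import cv2, numpy as np
def ray(n_or_p,uv,z):
    p=optics.camera_params(n_or_p) if isinstance(n_or_p,str) else n_or_p
    R=cv2.Rodrigues(p["rvec"])[0];C=-R.T@p["tvec"].ravel()
    uv=np.atleast_2d(np.array(uv,float));d=np.c_[uv,np.ones(len(uv))]@np.linalg.inv(p["mtx"]).T@R
    return C+d*((z-C[2])/d[:,2])[:,None]
def rect(p,mask,z,seed=None):
    cs,_=cv2.findContours(mask,cv2.RETR_EXTERNAL,cv2.CHAIN_APPROX_NONE)
    if seed is not None: cs=[c for c in cs if cv2.pointPolygonTest(c,seed,False)>=0]
    c=max(cs,key=cv2.contourArea)
    w=ray(p,c[:,0,:],z)[:,:2].astype(np.float32)
    (x,y),(a,b),t=cv2.minAreaRect(w)
    if a<b:a,b,t=b,a,t+90
    t=(t+90)%180-90
    return np.round([x,y,a,b,t],1)
E
python3 - <<'E'
from h import *
im=cv2.imread("pics/top0.png");hsv=cv2.cvtColor(im,cv2.COLOR_BGR2HSV)
g=((hsv[...,1]<60)&(hsv[...,2]>60)).astype(np.uint8)*255
print("sq",rect("top",g,46,(224,213)),"round",rect("top",g,46,(343,230)))
k=((hsv[...,2]<60)).astype(np.uint8)*255
print("board",rect("top",k,12,(463,239)))
print(hsv[213,224],hsv[239,463])
c=im[160:300,180:400];cv2.imwrite("pics/c1.png",cv2.resize(c,None,fx=3.5,fy=3.5,interpolation=cv2.INTER_CUBIC))
E
```

```text
sq [563.6 254.1 125.5  49.5  -6.1] round [525.9   0.6 123.7  50.    2.1]
board [ 512.5 -269.5  158.9   76.7   15. ]
[25 33 92] [ 21 128  32]
```

View pics/c1.png

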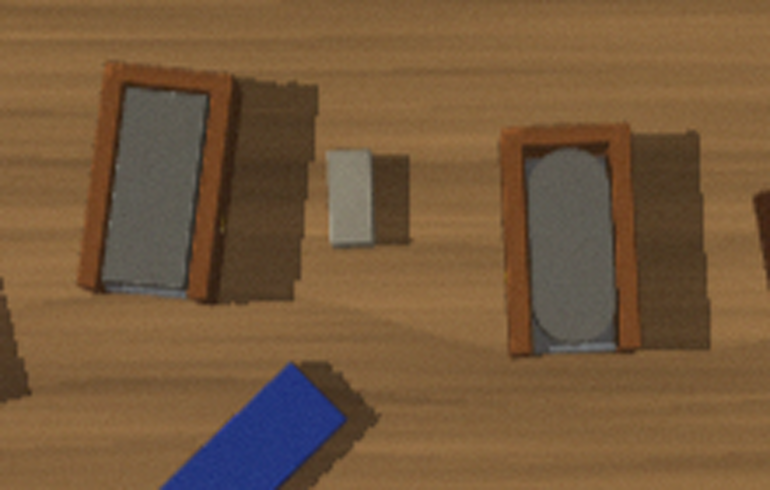

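The square-ended stone is confirmed in the left holder. Its -x end is at the open side (crop bottom, about (145,285)) and the round stone is at right. The measured sizes fit: stone 50 wide, board 159x77. Moving above the open end with the jaw shut.

Request:
{"api": "apply_moves", "payload": {
  "targets": [
    {"xyz":[0.04,-0.03,0],"angular":[0,0,6.3]},
    {"xyz":[0.04,-0.03,0],"angular":[0,0,6.3]},
    {"xyz":[0.04,-0.03,0],"angular":[0,0,0]},
    {"xyz":[0.04,-0.03,0],"angular":[0,0,0]},
    {"xyz":[0.04,-0.03,0],"angular":[0,0,0]},
    {"xyz":[0.04,-0.03,0],"angular":[0,0,0]},
    {"xyz":[0.04,-0.03,0],"angular":[0,0,0]},
    {"xyz":[0.04,-0.03,0],"angular":[0,0,0]}
  ],
  "jaw": 0,
  "newtons": 40
}}

```text
time: 0.9
tool_pos: [497.4, 279.4, 231.0]
tcp_rot: [[-0.994, 0.106, -0.0], [0.106, 0.994, -0.0], [0.0, -0.0, -1.0]]
force: [1.0, 1.0, 0.8]
width: -0.3
finger_force: 0.0
```

```bash
python3 - <<'E'
from h import *
p=optics.camera_params("wrist");im=optics.capture("wrist");cv2.imwrite("pics/w1.png",im)
np.save("w1.npy",p,allow_pickle=True)
s=bot.get_state();print(s["time"],s["tool_pos"],s["tcp_rot"],s["force"],s["width"])
E
```

```text
0.95 [501.98179494 275.29493245 230.02178481] [[-0.99396832  0.10966262  0.00104105]
 [ 0.10965998  0.99396645 -0.002321  ]
 [-0.0012893  -0.00219284 -0.99999676]] [-0.32387861 -4.55261908 -2.34542308] 0.21145638477251585
```

View pics/w1.png

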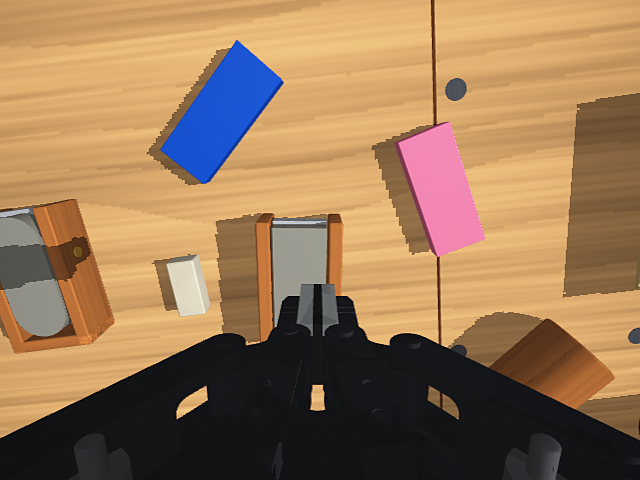

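The wrist view shows the stone's open end at row ~228, columns 273–328, with the cradle strip behind it at rows 220–228. The round stone is at left, untouched.

```bash
python3 - <<'E'
from h import *
p=np.load("w1.npy",allow_pickle=True).item();im=cv2.imread("pics/w1.png")
for u in (285,300,315): print(u,im[212:236:1,u].mean(1).astype(int))
print(im[250,262:340].astype(int)[::3].tolist())
print(ray(p,[(273,228),(328,228),(273,270),(328,270)],46).round(1))
E
```

```text
285 [173 166 163 164 172  88 107 101  99 208 199 204  90  75  79  70 149 159
 153 153 152 153 152 152]
300 [161 162 160 171 182  90 103 102  98 183 202 204  91  74  80  81 142 157
 153 153 153 153 153 153]
315 [158 167 178  95 110 116 111 103  96 185 204 185  86  79  81  81 136 160
 155 153 153 154 152 153]
[[58, 122, 201], [59, 119, 195], [67, 133, 216], [20, 40, 71], [146, 157, 157], [145, 155, 156], [146, 156, 157], [145, 154, 156], [146, 156, 156], [145, 155, 156], [146, 156, 157], [146, 156, 156], [146, 156, 157], [145, 156, 156], [146, 156, 155], [146, 156, 157], [145, 157, 156], [145, 158, 156], [144, 157, 155], [145, 157, 156], [146, 157, 156], [151, 161, 161], [23, 45, 82], [60, 121, 200], [63, 123, 200], [62, 120, 198]]
[[505.3 237.1  46. ]
 [510.6 286.6  46. ]
 [545.3 231.5  46. ]
 [550.7 282.6  46. ]]
```

Request:
{"api": "apply_moves", "payload": {
  "targets": [
    {"xyz":[0.01,-0.02,-0.03],"angular":[0,0,0]},
    {"xyz":[0,0,-0.04],"angular":[0,0,0]},
    {"xyz":[0,0,-0.04],"angular":[0,0,0]},
    {"xyz":[0,0,-0.04],"angular":[0,0,0]},
    {"xyz":[0,0,-0.015],"angular":[0,0,0]},
    {"xyz":[0,0,0],"angular":[0,0,0]},
    {"xyz":[0,0,0],"angular":[0,0,0]}
  ]
}}

```text
time: 1.65
tool_pos: [506.6, 261.5, 68.0]
tcp_rot: [[-0.994, 0.106, 0.001], [0.106, 0.994, 0.001], [-0.001, 0.001, -1.0]]
force: [0.0, -0.4, 0.2]
width: 0.2
finger_force: 0.0
```

Request:
{"api": "apply_moves", "payload": {
  "targets": [
    {"xyz":[0,0,-0.01],"angular":[0,0,0]},
    {"xyz":[0,0,-0.006],"angular":[0,0,0]},
    {"xyz":[0,0,-0.003],"angular":[0,0,0]},
    {"xyz":[0,0,-0.003],"angular":[0,0,0]},
    {"xyz":[0,0,-0.002],"angular":[0,0,0]},
    {"xyz":[0,0,0],"angular":[0,0,0]}
  ]
}}

```text
time: 2.25
tool_pos: [505.5, 261.2, 42.5]
tcp_rot: [[-0.994, 0.105, -0.001], [0.105, 0.994, 0.0], [0.001, 0.0, -1.0]]
force: [-2.0, -0.5, 2.3]
width: -0.4
finger_force: 1.2
```

Request:
{"api": "apply_moves", "payload": {
  "targets": [
    {"xyz":[0,0,-0.002],"angular":[0,0,0]},
    {"xyz":[-0.001,0,-0.002],"angular":[0,0,0]},
    {"xyz":[0,0,-0.002],"angular":[0,0,0]},
    {"xyz":[-0.001,0,-0.002],"angular":[0,0,0]},
    {"xyz":[0,0,0],"angular":[0,0,0]}
  ]
}}

```text
time: 2.75
tool_pos: [503.7, 261.4, 34.4]
tcp_rot: [[-0.994, 0.105, -0.0], [0.105, 0.994, 0.001], [0.0, 0.001, -1.0]]
force: [-4.3, 1.7, 3.6]
width: 0.3
finger_force: 2.0
```

Request:
{"api": "apply_moves", "payload": {
  "targets": [
    {"xyz":[0,0,-0.001],"angular":[0,0,0]},
    {"xyz":[-0.001,0,-0.001],"angular":[0,0,0]},
    {"xyz":[0,0,-0.001],"angular":[0,0,0]},
    {"xyz":[0,0,-0.001],"angular":[0,0,0]},
    {"xyz":[0,0,0],"angular":[0,0,0]}
  ]
}}

```text
time: 3.25
tool_pos: [502.9, 261.4, 30.4]
tcp_rot: [[-0.994, 0.105, -0.0], [0.105, 0.994, 0.001], [0.0, 0.001, -1.0]]
force: [-4.4, 3.3, 4.2]
width: -0.1
finger_force: 3.0
```

```bash
python3 - <<'E'
from h import *
im=optics.capture("scene");cv2.imwrite("pics/s1.png",im)
s=bot.get_state();print(s["time"],s["tool_pos"],s["force"])
c=im[220:360,250:470];cv2.imwrite("pics/s1c.png",cv2.resize(c,None,fx=3.5,fy=3.5,interpolation=cv2.INTER_CUBIC))
E
```

```text
3.3 [502.88404927 261.38742741  30.40265427] [-5.18472135  4.10600986  4.52059759]
```

View pics/s1c.png

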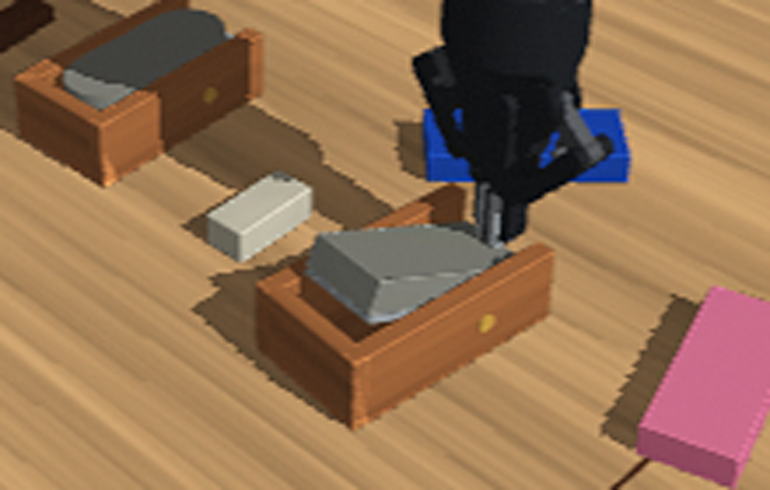

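The stone is tipped, with its far end raised well above the walls. I'll press a little more to find the stop.

Request:
{"api": "apply_moves", "payload": {
  "targets": [
    {"xyz":[0,0,-0.001],"angular":[0,0,0]},
    {"xyz":[0,0,-0.001],"angular":[0,0,0]},
    {"xyz":[0,0,-0.001],"angular":[0,0,0]},
    {"xyz":[0,0,0],"angular":[0,0,0]}
  ]
}}

```text
time: 3.7
tool_pos: [503.1, 261.6, 29.7]
tcp_rot: [[-0.994, 0.105, 0.001], [0.105, 0.994, 0.002], [-0.001, 0.002, -1.0]]
force: [-12.1, -0.2, 21.0]
width: -0.1
finger_force: 12.4
```

Force jumped to 21 N, so that is full tilt. Now lift clear, move to the raised end and pitch the tool to match the 0.4 rad tilt.

Request:
{"api": "apply_moves", "payload": {
  "targets": [
    {"xyz":[0,0,0.02],"angular":[0,0,0]},
    {"xyz":[0,0,0.04],"angular":[0,0,0]},
    {"xyz":[0,0,0.04],"angular":[0,0,0]},
    {"xyz":[0.028,-0.003,0],"angular":[-0.81,-7.6,0]},
    {"xyz":[0.028,-0.003,0],"angular":[-0.81,-7.6,0]},
    {"xyz":[0.028,-0.002,0],"angular":[-0.81,-7.6,0]},
    {"xyz":[0,0,0],"angular":[0,0,0]},
    {"xyz":[0,0,0],"angular":[0,0,0]}
  ]
}}

```text
time: 4.5
tool_pos: [585.9, 252.7, 126.9]
tcp_rot: [[-0.917, 0.106, 0.384], [0.097, 0.994, -0.042], [-0.386, -0.001, -0.922]]
force: [-0.5, -1.2, 0.8]
width: 0.1
finger_force: 0.0
```

Request:
{"api": "apply_moves", "payload": {
  "targets": [
    {"xyz":[0,0,0],"angular":[0,0,0]},
    {"xyz":[0,0,0],"angular":[0,0,0]},
    {"xyz":[0,0,0],"angular":[0,0,0]},
    {"xyz":[0,0,0],"angular":[0,0,0]},
    {"xyz":[0,0,0],"angular":[0,0,0]},
    {"xyz":[0,0,0],"angular":[0,0,0]}
  ],
  "jaw": 100
}}

```text
time: 5.1
tool_pos: [587.0, 253.1, 127.3]
tcp_rot: [[-0.916, 0.106, 0.387], [0.097, 0.994, -0.041], [-0.389, -0.0, -0.921]]
force: [-0.1, 0.3, -0.1]
width: 84.6
finger_force: 0.0
```

```bash
python3 - <<'E'
from h import *
p=optics.camera_params("wrist");im=optics.capture("wrist");cv2.imwrite("pics/w2.png",im)
np.save("w2.npy",p,allow_pickle=True)
cv2.imwrite("pics/t2.png",optics.capture("top"))
s=bot.get_state();print(s["time"],s["tool_pos"],s["tcp_rot"],s["force"],s["width"])
E
```

```text
5.2 [587.00896948 253.05413362 127.26768947] [[-9.15876289e-01  1.05749394e-01  3.87282440e-01]
 [ 9.73438873e-02  9.94392802e-01 -4.13173344e-02]
 [-3.89480154e-01 -1.41988663e-04 -9.21034847e-01]] [-0.52222083 -1.09098636  1.10604235] 85.31769533102513
```

View pics/w2.png

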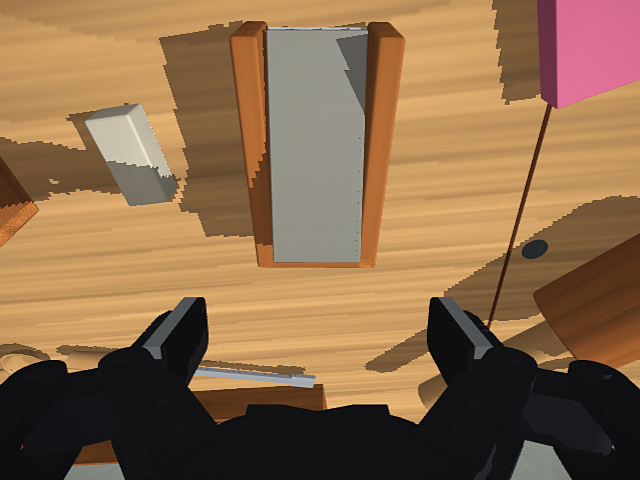

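The stone stays tipped. Its raised top edge is at row ~262, columns 274–361, centred between the fingers. The near end is at row ~29, columns 267–368.

```bash
python3 - <<'E'
from h import *
p=np.load("w2.npy",allow_pickle=True).item()
print(ray(p,[(274,262),(361,262)],73.5).round(1))
for z in(27,28,30,32):print(ray(p,[(267,29),(368,29)],z).round(1).tolist())
E
```

```text
[[609.3 224.6  73.5]
 [614.6 274.1  73.5]]
[[499.9, 236.6, 27.0], [505.2, 285.5, 27.0]]
[[499.8, 236.7, 28.0], [505.0, 285.4, 28.0]]
[[499.5, 237.0, 30.0], [504.7, 285.2, 30.0]]
[[499.2, 237.3, 32.0], [504.3, 285.0, 32.0]]
```

The raised edge measures at (612, 249), within 1 mm of prediction. Descending along the tilted axis.

Request:
{"api": "apply_moves", "payload": {
  "targets": [
    {"xyz":[0,-0.001,-0.02],"angular":[0,0,0]},
    {"xyz":[0.006,0,-0.014],"angular":[0,0,0]},
    {"xyz":[0.006,-0.001,-0.014],"angular":[0,0,0]},
    {"xyz":[0.006,-0.001,-0.014],"angular":[0,0,0]},
    {"xyz":[0.0055,0,-0.012],"angular":[0,0,0]},
    {"xyz":[0,0,0],"angular":[0,0,0]},
    {"xyz":[0,0,0],"angular":[0,0,0]}
  ]
}}

```text
time: 5.9
tool_pos: [610.6, 250.0, 53.0]
tcp_rot: [[-0.916, 0.106, 0.387], [0.097, 0.994, -0.042], [-0.389, -0.0, -0.921]]
force: [0.4, 0.3, 1.0]
width: 85.5
finger_force: 0.0
```

Request:
{"api": "apply_moves", "payload": {
  "targets": [
    {"xyz":[0,0,0],"angular":[0,0,0]},
    {"xyz":[0,0,0],"angular":[0,0,0]},
    {"xyz":[0,0,0],"angular":[0,0,0]},
    {"xyz":[0,0,0],"angular":[0,0,0]},
    {"xyz":[0,0,0],"angular":[0,0,0]},
    {"xyz":[0,0,0],"angular":[0,0,0]}
  ],
  "jaw": 0,
  "newtons": 90
}}

```text
time: 6.5
tool_pos: [610.9, 250.3, 54.1]
tcp_rot: [[-0.915, 0.106, 0.388], [0.097, 0.994, -0.041], [-0.391, 0.001, -0.921]]
force: [-1.1, 0.7, 4.6]
width: 47.9
finger_force: 92.3
```

Request:
{"api": "apply_moves", "payload": {
  "targets": [
    {"xyz":[0,0,0.004],"angular":[0,0,0]},
    {"xyz":[0,0,0.01],"angular":[0,0,0]},
    {"xyz":[0,0,0.015],"angular":[0,0,0]},
    {"xyz":[0,0,0.02],"angular":[0,0,0]},
    {"xyz":[0,0,0.02],"angular":[0,0,0]},
    {"xyz":[0,0,0.02],"angular":[0,0,0]},
    {"xyz":[0,0,0.01],"angular":[0,0,0]},
    {"xyz":[0,0,0],"angular":[0,0,0]}
  ]
}}

```text
time: 7.3
tool_pos: [611.3, 250.4, 154.8]
tcp_rot: [[-0.915, 0.106, 0.39], [0.098, 0.994, -0.04], [-0.392, 0.002, -0.92]]
force: [0.3, 0.0, -3.1]
width: 47.8
finger_force: 92.9
```

```bash
python3 - <<'E'
from h import *
a=optics.capture("wrist");b=optics.capture("scene")
cv2.imwrite("pics/l1.png",np.hstack([cv2.resize(a,(400,300)),cv2.resize(b[100:400,200:600],(400,300))]))
E
```

```text
(no output)
```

View pics/l1.png

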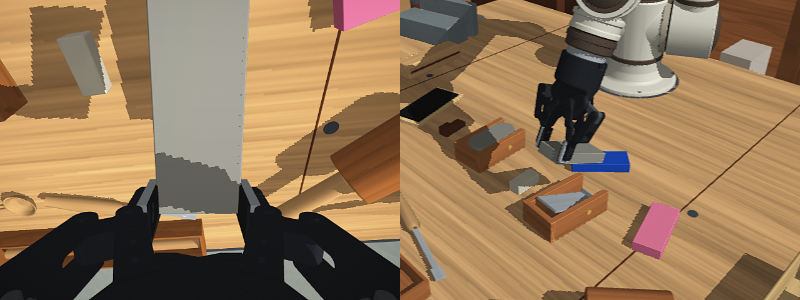

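The wrist half shows the stone held between the pads and aligned. The scene half shows the cradle empty and the round stone still seated. Checking wrist joint room before the transfer.

```bash
python3 - <<'E'
from h import *
s=bot.get_state();print(s["time"],s["joint_pos"].round(3),s["width"])
E
```

```text
7.4 [ 0.482 -0.006 -0.133  1.107 -0.218  0.551] 47.62008065309229
```

Request:
{"api": "apply_moves", "payload": {
  "targets": [
    {"xyz":[0,-0.02,0],"angular":[0.4,3.8,0]},
    {"xyz":[-0.003,-0.02,0],"angular":[0.4,3.8,0]},
    {"xyz":[-0.004,-0.03,0],"angular":[0.4,3.8,0]},
    {"xyz":[-0.004,-0.03,0],"angular":[0.4,3.8,0]},
    {"xyz":[-0.004,-0.03,0],"angular":[0.4,3.8,0]},
    {"xyz":[-0.004,-0.03,0],"angular":[0.4,3.8,0]}
  ]
}}

```text
time: 8.0
tool_pos: [590.9, 88.9, 151.3]
tcp_rot: [[-0.994, 0.105, -0.004], [0.105, 0.994, -0.0], [0.004, -0.0, -1.0]]
force: [0.3, -0.1, -2.2]
width: 47.7
finger_force: 93.1
```

Request:
{"api": "apply_moves", "payload": {
  "targets": [
    {"xyz":[-0.004,-0.04,0],"angular":[0,0,3]},
    {"xyz":[-0.004,-0.04,0],"angular":[0,0,3]},
    {"xyz":[-0.004,-0.04,0],"angular":[0,0,3]},
    {"xyz":[-0.004,-0.04,0],"angular":[0,0,3]},
    {"xyz":[-0.004,-0.04,0],"angular":[0,0,3]},
    {"xyz":[-0.004,-0.04,0],"angular":[0,0,3]},
    {"xyz":[-0.004,-0.04,0],"angular":[0,0,3]},
    {"xyz":[-0.003,-0.03,0],"angular":[0,0,0]}
  ]
}}

```text
time: 8.8
tool_pos: [559.6, -222.1, 150.8]
tcp_rot: [[-0.966, -0.259, -0.001], [-0.259, 0.966, -0.0], [0.001, 0.0, -1.0]]
force: [0.2, 0.1, -2.9]
width: 47.5
finger_force: 93.2
```

Request:
{"api": "apply_moves", "payload": {
  "targets": [
    {"xyz":[0,-0.025,-0.03],"angular":[0,0,0]},
    {"xyz":[0,-0.012,-0.03],"angular":[0,0,0]},
    {"xyz":[0,0,0],"angular":[0,0,0]},
    {"xyz":[0,0,0],"angular":[0,0,0]}
  ]
}}

```text
time: 9.2
tool_pos: [559.8, -256.5, 91.3]
tcp_rot: [[-0.966, -0.257, -0.002], [-0.257, 0.966, 0.001], [0.002, 0.001, -1.0]]
force: [0.5, 1.0, -2.4]
width: 47.7
finger_force: 93.9
```

```bash
python3 - <<'E'
from h import *
p=optics.camera_params("wrist");im=optics.capture("wrist");cv2.imwrite("pics/w3.png",im)
np.save("w3.npy",p,allow_pickle=True)
s=bot.get_state();print(s["time"],s["tool_pos"],s["tcp_rot"],s["force"],s["width"])
E
```

```text
9.25 [ 560.62030443 -256.44067692   92.69810802] [[-9.66144254e-01 -2.58002476e-01  5.43664212e-05]
 [-2.58002481e-01  9.66144235e-01 -1.94033041e-04]
 [-2.46479939e-06 -2.01490580e-04 -9.99999980e-01]] [ 0.53555142  0.78680429 -3.03387348] 47.629239600622306
```

View pics/w3.png

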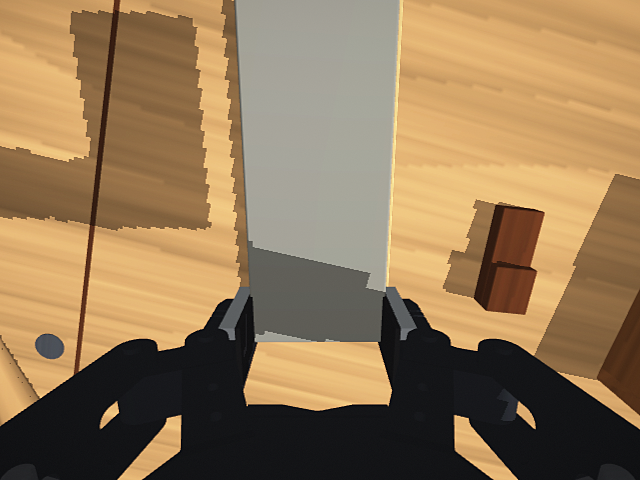

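The stone is held level. Rows 250–345 are shadowed, and the board isn't visible behind the stone. I'll check by projecting its corners into this view, and from the top camera.

```bash
python3 - <<'E'
from h import *
p=np.load("w3.npy",allow_pickle=True).item()
c=np.array([512.5,-269.5]);t=np.radians(15);u=np.array([np.cos(t),np.sin(t)]);v=np.array([-u[1],u[0]])
P=np.array([[*(c+a*u+b*v),12] for a,b in((90,45),(90,-45),(0,45),(0,-45),(-90,45),(-90,-45))])
print(cv2.projectPoints(P,p["rvec"],p["tvec"],p["mtx"],None)[0][:,0].round())
e=ray(p,[(257,338),(380,338)],111.5);print(e.round(1))
im=optics.capture("top");cv2.imwrite("pics/t3.png",im)
cv2.imwrite("pics/t3c.png",cv2.resize(im[150:330,380:560],None,fx=3.3,fy=3.3,interpolation=cv2.INTER_CUBIC))
E
```

```text
[[388. 309.]
 [250. 309.]
 [395. 169.]
 [242. 169.]
 [404.  -5.]
 [233.  -5.]]
[[ 570.3 -278.2  111.5]
 [ 558.7 -234.4  111.5]]
```

View pics/t3c.png

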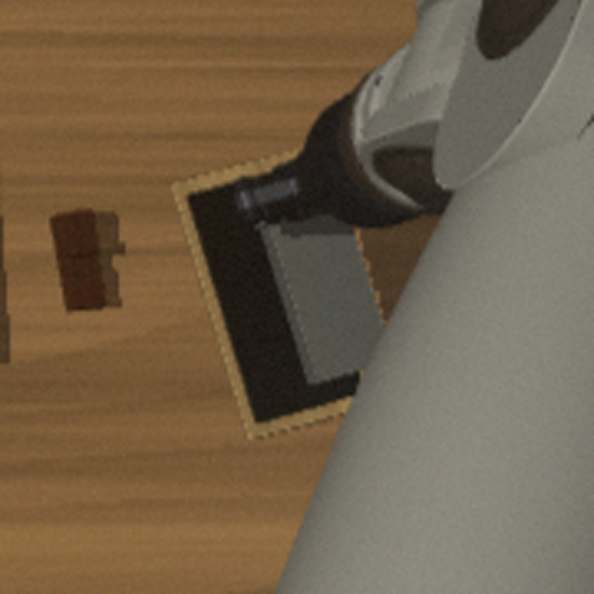

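```bash
python3 - <<'E'
from h import *
p=np.load("w3.npy",allow_pickle=True).item();im=cv2.imread("pics/w3.png").astype(int)
for r in(10,60,120,180,230):
    g=im[r];sat=g.max(1)-g.min(1)
    m=np.where(sat<35)[0];m=m[(m>220)&(m<420)];a,b=m.min(),m.max()+1
    for z in (105,111):
        w=ray(p,[(a,r),(b,r)],z);print(r,a,b,z,np.linalg.norm(w[0]-w[1]).round(1),w.mean(0).round(1))
print([im[r,320].tolist() for r in range(328,352,2)])
E
```

```text
10 235 399 105 50.5 [ 459.3 -284.8  105. ]
10 235 399 111 48.2 [ 461.  -284.3  111. ]
60 237 397 105 50.9 [ 472.9 -281.2  105. ]
60 237 397 111 48.5 [ 474.  -280.9  111. ]
120 241 394 105 50.6 [ 490.5 -276.4  105. ]
120 241 394 111 48.3 [ 490.7 -276.3  111. ]
180 244 391 105 50.7 [ 509.5 -271.3  105. ]
180 244 391 111 48.3 [ 508.9 -271.5  111. ]
230 247 388 105 50.4 [ 526.6 -266.7  105. ]
230 247 388 111 48.0 [ 525.2 -267.1  111. ]
[[86, 94, 95], [88, 94, 96], [86, 93, 95], [85, 92, 91], [87, 92, 93], [85, 93, 92], [84, 88, 86], [129, 201, 255], [124, 189, 234], [122, 189, 233], [125, 193, 236], [128, 196, 237]]
```

The stone is level: apparent width is constant along its length, with its top at about 106. It lies on the board axis, about 2 mm short of centre in x. Correcting that and lowering.

Request:
{"api": "apply_moves", "payload": {
  "targets": [
    {"xyz":[0.002,0.001,-0.02],"angular":[0,0,0]},
    {"xyz":[0,0,-0.02],"angular":[0,0,0]},
    {"xyz":[0,0,-0.016],"angular":[0,0,0]},
    {"xyz":[0,0,-0.008],"angular":[0,0,0]},
    {"xyz":[0,0,-0.004],"angular":[0,0,0]},
    {"xyz":[0,0,0],"angular":[0,0,0]},
    {"xyz":[0,0,0],"angular":[0,0,0]}
  ]
}}

```text
time: 10.0
tool_pos: [563.0, -256.1, 25.2]
tcp_rot: [[-0.966, -0.258, 0.001], [-0.258, 0.966, -0.001], [-0.001, -0.001, -1.0]]
force: [-0.7, 0.6, -3.6]
width: 47.8
finger_force: 94.0
```

Request:
{"api": "apply_moves", "payload": {
  "targets": [
    {"xyz":[0,0,-0.001],"angular":[0,0,0]},
    {"xyz":[0,0,-0.001],"angular":[0,0,0]},
    {"xyz":[0,0,-0.001],"angular":[0,0,0]},
    {"xyz":[0,0,-0.001],"angular":[0,0,0]},
    {"xyz":[0,0,0],"angular":[0,0,0]},
    {"xyz":[0,0,0],"angular":[0,0,0]}
  ]
}}

```text
time: 10.6
tool_pos: [562.5, -255.9, 20.3]
tcp_rot: [[-0.966, -0.258, 0.0], [-0.258, 0.966, -0.0], [-0.0, -0.0, -1.0]]
force: [0.0, 0.1, -2.4]
width: 47.8
finger_force: 94.0
```

Request:
{"api": "apply_moves", "payload": {
  "targets": [
    {"xyz":[0,0,-0.001],"angular":[0,0,0]},
    {"xyz":[0,0,-0.001],"angular":[0,0,0]},
    {"xyz":[0,0,0],"angular":[0,0,0]},
    {"xyz":[0,0,0],"angular":[0,0,0]}
  ]
}}

```text
time: 11.0
tool_pos: [562.5, -255.9, 18.2]
tcp_rot: [[-0.966, -0.258, 0.0], [-0.258, 0.966, -0.0], [0.0, -0.0, -1.0]]
force: [0.4, 0.9, -2.9]
width: 47.6
finger_force: 94.0
```

Request:
{"api": "apply_moves", "payload": {
  "targets": [
    {"xyz":[0,0,-0.001],"angular":[0,0,0]},
    {"xyz":[0,0,-0.001],"angular":[0,0,0]},
    {"xyz":[0,0,0],"angular":[0,0,0]}
  ]
}}

```text
time: 11.3
tool_pos: [562.4, -255.9, 16.1]
tcp_rot: [[-0.966, -0.258, -0.0], [-0.258, 0.966, -0.0], [0.0, -0.0, -1.0]]
force: [0.2, -0.4, -3.1]
width: 47.8
finger_force: 94.0
```

Request:
{"api": "apply_moves", "payload": {
  "targets": [
    {"xyz":[0,0,-0.001],"angular":[0,0,0]},
    {"xyz":[0,0,0],"angular":[0,0,0]},
    {"xyz":[0,0,0],"angular":[0,0,0]}
  ]
}}

```text
time: 11.6
tool_pos: [562.6, -255.9, 15.4]
tcp_rot: [[-0.966, -0.258, 0.0], [-0.258, 0.966, -0.001], [-0.0, -0.001, -1.0]]
force: [0.3, 0.7, -1.2]
width: 47.7
finger_force: 94.0
```

Request:
{"api": "apply_moves", "payload": {
  "targets": [
    {"xyz":[0,0,-0.001],"angular":[0,0,0]},
    {"xyz":[0,0,0],"angular":[0,0,0]},
    {"xyz":[0,0,0],"angular":[0,0,0]}
  ]
}}

```text
time: 11.9
tool_pos: [562.6, -255.9, 15.3]
tcp_rot: [[-0.966, -0.258, 0.001], [-0.258, 0.966, -0.001], [-0.001, -0.001, -1.0]]
force: [-2.6, 1.0, 5.3]
width: 47.7
finger_force: 94.9
```

Contact: z has stopped at 15.3 and force changed by about 8 N. Releasing.

Request:
{"api": "apply_moves", "payload": {
  "targets": [
    {"xyz":[0,0,0],"angular":[0,0,0]},
    {"xyz":[0,0,0],"angular":[0,0,0]},
    {"xyz":[0,0,0],"angular":[0,0,0]},
    {"xyz":[0,0,0],"angular":[0,0,0]},
    {"xyz":[0,0,0],"angular":[0,0,0]}
  ],
  "jaw": 95,
  "newtons": 20
}}

```text
time: 12.4
tool_pos: [562.5, -255.9, 14.2]
tcp_rot: [[-0.966, -0.258, 0.0], [-0.258, 0.966, -0.0], [0.0, -0.0, -1.0]]
force: [-1.1, -0.0, 0.4]
width: 81.1
finger_force: 0.0
```

Request:
{"api": "apply_moves", "payload": {
  "targets": [
    {"xyz":[0,0,0.01],"angular":[0,0,0]},
    {"xyz":[0,0,0.03],"angular":[0,0,0]},
    {"xyz":[0,0,0.04],"angular":[0,0,0]},
    {"xyz":[0,0,0.04],"angular":[0,0,0]},
    {"xyz":[0,0.04,0.02],"angular":[0,0,0]},
    {"xyz":[0,0.05,0],"angular":[0,0,0]},
    {"xyz":[0,0.05,0],"angular":[0,0,0]},
    {"xyz":[0,0.05,0],"angular":[0,0,0]}
  ]
}}

```text
time: 13.2
tool_pos: [562.4, -64.3, 155.5]
tcp_rot: [[-0.966, -0.257, 0.002], [-0.257, 0.966, -0.001], [-0.001, -0.001, -1.0]]
force: [1.6, -0.3, 0.1]
width: 81.3
finger_force: 0.0
```

Request:
{"api": "apply_moves", "payload": {
  "targets": [
    {"xyz":[-0.02,0.04,0],"angular":[0,0,0]},
    {"xyz":[-0.02,0.04,0],"angular":[0,0,0]},
    {"xyz":[0,0.04,0],"angular":[0,0,0]},
    {"xyz":[0,0.04,0],"angular":[0,0,0]},
    {"xyz":[0,0,0],"angular":[0,0,0]},
    {"xyz":[0,0,0],"angular":[0,0,0]}
  ]
}}

```text
time: 13.8
tool_pos: [522.5, 94.9, 155.0]
tcp_rot: [[-0.966, -0.26, 0.001], [-0.26, 0.966, -0.001], [-0.001, -0.001, -1.0]]
force: [0.0, -0.4, -0.7]
width: 80.9
finger_force: 0.0
```

```bash
python3 - <<'E'
from h import *
im=optics.capture("top");cv2.imwrite("pics/t4.png",im);hsv=cv2.cvtColor(im,cv2.COLOR_BGR2HSV)
k=((hsv[...,2]<60)).astype(np.uint8)*255
k=cv2.morphologyEx(k,cv2.MORPH_OPEN,np.ones((3,3),np.uint8))
g=((hsv[...,1]<70)&(hsv[...,2]>60)).astype(np.uint8)*255
print("stone",rect("top",g,32,(463,239)),"board",rect("top",k[:,430:500]*0+0 if 0 else np.where((np.arange(640)>430)[None]&(np.arange(640)<500)[None],k,0).astype(np.uint8),12))
print("round",rect("top",g,46,(343,230)))
cv2.imwrite("pics/t4c.png",cv2.resize(im[160:320,290:530],None,fx=3.2,fy=3.2,interpolation=cv2.INTER_CUBIC))
print(bot.get_state()["time"])
E
```

```text
Traceback (most recent call last):
  File "h.py", line 11, in rect
    c=max(cs,key=cv2.contourArea)
ValueError: max() iterable argument is empty
```

```bash
python3 - <<'E'
from h import *
im=cv2.imread("pics/t4.png")
cv2.imwrite("pics/t4c.png",cv2.resize(im[160:320,290:530],None,fx=3.2,fy=3.2,interpolation=cv2.INTER_CUBIC))
hsv=cv2.cvtColor(im,cv2.COLOR_BGR2HSV)
print(hsv[200:280:8,463].tolist())
E
```

```text
[[18, 128, 137], [7, 118, 28], [18, 50, 51], [25, 55, 51], [28, 59, 52], [25, 31, 50], [23, 39, 85], [24, 31, 82], [21, 41, 87], [9, 73, 35]]
```

View pics/t4c.png

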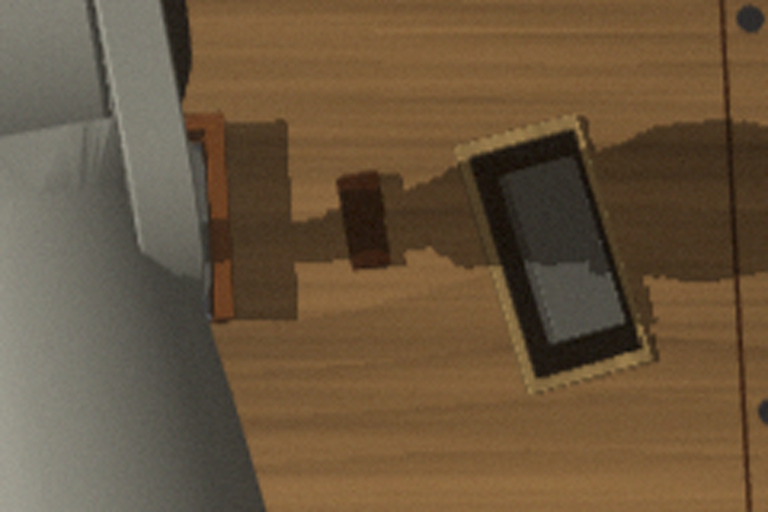

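The stone lies lengthwise on the board at crop (570,250), half in the arm's shadow. I'll move the arm aside and measure.

Request:
{"api": "apply_moves", "payload": {
  "targets": [
    {"xyz":[-0.03,0.035,0.02],"angular":[0,0,0]},
    {"xyz":[-0.03,0.035,0.02],"angular":[0,0,0]},
    {"xyz":[-0.03,0.04,0.02],"angular":[0,0,0]},
    {"xyz":[-0.03,0.04,0.02],"angular":[0,0,0]},
    {"xyz":[-0.03,0.04,0],"angular":[0,0,0]},
    {"xyz":[-0.03,0.04,0],"angular":[0,0,0]},
    {"xyz":[0,0.04,0],"angular":[0,0,0]},
    {"xyz":[0,0.04,0],"angular":[0,0,0]}
  ]
}}

```text
time: 14.65
tool_pos: [347.1, 398.7, 232.3]
tcp_rot: [[-0.966, -0.257, 0.001], [-0.257, 0.966, 0.001], [-0.002, 0.0, -1.0]]
force: [0.9, 0.0, 0.5]
width: 81.1
finger_force: 0.0
```

```bash
python3 - <<'E'
from h import *
im=optics.capture("top");cv2.imwrite("pics/t5.png",im);hsv=cv2.cvtColor(im,cv2.COLOR_BGR2HSV)
g=((hsv[...,1]<70)&(hsv[...,2]>60)).astype(np.uint8)*255
win=np.zeros_like(g);win[180:300,425:505]=1
k=((hsv[...,2]<60)).astype(np.uint8)*255
print("stone",rect("top",cv2.medianBlur(g*win,3),32),"rubber",rect("top",cv2.medianBlur(k*win,3)|cv2.medianBlur(g*win,3),12))
try: print("round",rect("top",g,46,(343,230)))
except Exception as e: print(e)
s=bot.get_state();print(s["time"],s["tool_pos"])
E
```

```text
stone [ 513.3 -267.2  119.3   54.6   15.1] rubber [ 512.5 -269.4  158.8   76.5   15.1]
round [525.9   0.6 123.9  50.4   1.9]
14.7 [347.24956188 403.11618137 230.25276005]
```

The stone is centred within about 2 mm. The extra apparent width is its visible side face. It is aligned at 15.1° on both, and the round stone hasn't moved.

```bash
python3 -c "
from workcell import job
print(job.sign_off())"
```

```text
the job is handed in; nothing more can be done
None
```

The square-ended stone now lies flat, lengthwise and centred to about 2 mm on the sharpening board, released after tipping and gripping as asked; the round-ended stone was not moved, and the job was handed in at about 15 s.

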